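Load the digestion reactor in rack order

TASK

Get the digestion reactor ready to run: first lift the bare aluminium block by its tab and lower it fully home in the reactor's well, with the boss on its end down in the matching pocket. Then move the four sample tubes from the dark grey rack into the block in the same order, so that the tube next to the rack's white patch stands in the well next to the boss and so on along the row; the tubes carry no labels and only their order tells the samples apart. Keep the tubes upright, stand each one down to the bottom of its well, and leave the other things on the bench where they are.

Things in the scene. Friction and masses are not known exactly. Their poses are not given: they have to be found in the camera images.
- reactor: white bench heater, fixed, 142 x 216 mm, 70 high, key panel sloping to its -x side. Origin on the worktop under the well's centre. Well 52 (x) x 166 (y), floor z=32, rim z=70, mouth bevelled 4 mm. Pocket for the boss in the middle of the well's +y end: 22 wide (x), out to y=+95, as deep. Block home: its +y along this +y (only way it fits), its origin at (0, 0, 32 mm) here.
- block: loose aluminium block 46 (x) x 160 (y) x 42 mm, 0.55 kg, origin centre of underside. Boss 16 wide, 10 long, 36 high on its +y end. Upright steel lifting tab mid-top: 8 thick (x), 26 long (y), top at z=88; grip across the 8. Four wells 22 wide, bevelled 3 mm, bottom z=6, at x=0, y=+64 (1, by the boss), +32 (2), -32 (3), -64 mm (4). When home, its top is 74 and a tube's top 138 mm over the worktop.
- rack: dark grey plastic tube rack, fixed, 64 (x) x 176 (y) mm, 58 high, one row of four 20 mm holes. Origin on the worktop under the middle of the row. Holes at x=0, y=+48 (position 1), +16 (2), -16 (3), -48 mm (4); tube feet at z=6. Its longer +y end (y=+60 to +106) carries a white write-on patch, next to position 1. It may be turned any way round.
- tube_1: screw-cap digestion tube, 16 mm round (cap 17), 100 mm tall, cream cap on top, 20 g, all four alike; origin at the centre of its foot, z up the tube. Starts in the rack at position 1 (the end position, next to the white patch), foot 6 and top 106 mm above the worktop. Grip the cap from above.
- tube_2: screw-cap digestion tube, 16 mm round (cap 17), 100 mm tall, cream cap on top, 20 g, all four alike; origin at the centre of its foot, z up the tube. Starts in the rack at position 2 (second from the white patch), foot 6 and top 106 mm above the worktop. Grip the cap from above.
- tube_3: screw-cap digestion tube, 16 mm round (cap 17), 100 mm tall, cream cap on top, 20 g, all four alike; origin at the centre of its foot, z up the tube. Starts in the rack at position 3 (third from the white patch), foot 6 and top 106 mm above the worktop. Grip the cap from above.
- tube_4: screw-cap digestion tube, 16 mm round (cap 17), 100 mm tall, cream cap on top, 20 g, all four alike; origin at the centre of its foot, z up the tube. Starts in the rack at position 4 (the end position farthest from the white patch), foot 6 and top 106 mm above the worktop. Grip the cap from above.
- beaker: bystander: glass beaker upside down, 57 mm wide, 70 mm high; origin at the centre of its underside; leave it
- timer: bystander: bench timer lying flat, 52 x 68 x 16 mm; origin at the centre of its underside; leave it
- marker: bystander: felt marker lying on the worktop, 17 x 122 x 19 mm, along its y axis; origin at the centre of its underside; leave it

How it is judged:
By the outcome, as a careful person would: the job done as asked, in the order asked, and still so for the second after the job is handed in, with the robot touching nothing.
It also fails if it takes over 120 s, if anything falls off the work surface, if the arm or the gripper's body presses on something with over 40 N, if the wrist force passes 120 N, or if a joint passes its speed limit or range.

ROBOT

A 7-joint arm with a two-finger parallel gripper is mounted at the origin on a cart in front of the work surface, level with it; the furniture and walls round the work are solid. World frame = base frame: x ahead of the robot, y to its left, z up, the work surface at z = 0. Lengths are in mm, angles in rad, forces in N, time in s.
With the tool pointing down it reaches from about 400 to 750 mm from the base axis. Payload 19.5 kg.
Tool frame: the origin (TCP) lies on the front face of the gripper's body, between the roots of the fingers; the fingertips stand 73 mm ahead of it and the grasp point (between the pads) lies 54 mm ahead of it (tips_ahead is the distance from the TCP to the fingertips, in mm); z points along the fingers, y is the line along which they close (so a half turn about z gives the same grasp; the last joint's range is limited). The gripper opens to 85 mm and grips with 20 to 120 N. Pads are 22 mm wide; open, the fingers measure 114 mm over their backs; the gripper's body (76 mm by 85 mm) begins 54 mm behind the grasp point. The pads swing forward as they close: fully open they stand 13 mm farther back than shut.
Start: joints at [1.185, 0.707, -0.028, 1.485, 0.022, 0.951, -0.075], TCP at [193.808, -541.334, 303.868] pointing down, gripper open.
Joint ranges: [-2.71, 2.71], [-0.32, 2.16], [-1.57, 1.52], [0, 2.45], [-1.46, 4.6], [0, 2.02], [-2.83, 2.83]. Speed limits (rad/s): [1.89, 1.89, 2.57, 2.57, 3.01, 3.01, 3.01].

INTERFACE

Orientations are given as [roll, pitch, yaw] about the fixed x, y, z axes, in that order (R = Rz(yaw) Ry(pitch) Rx(roll)).
In Python, from station import state, read_camera, job_done, search_frame, place_of, tips_ahead gives the robot as it stands.
- The arm moves only by the shell command python3 -m crank 'ROWS' [OPENING] [FORCE]. ROWS is JSON, a list of rows, each a list of 6 numbers: the shift along the tool's x, y, z in m, then the turn, a rotation vector about the tool's x, y, z in rad. A call has 1 to 8 rows; each row is the pose to reach, as a shift and turn from the pose commanded when the call began, along the tool's axes at that moment; what a row does not reach only later rows make up. A row lasts 1/12 s, in which the tool goes at most 41.7 mm and 7.16 degrees, less where a joint would pass 70% of its speed; a pose out of reach is approached as far as the arm can. A call with a gripper value outside its range is refused whole. OPENING is the gripper's target within -1 to 1 (fully open at 1, half-way at 0, shut at -1), set as the call begins (- or left out, the last holds). The fingers move at their own pace and stop on an object; FORCE is the grip in N (left out, the last holds). Time passes only in rows, so rows that repeat a pose let the fingers close. It gives the time, the measured TCP pose, the force, the opening and the grip force at its end, in the units of the state.
- state(): the state, without advancing time (a new reading comes with each control period).
- read_camera(name): name is "side" or "top" or "wrist"; returns a dict with "color" (480x640x3 uint8, red, green, blue), "camera_matrix" (3x3 intrinsics, pixels), "camera_from_world" (4x4, takes a point from world to camera coordinates). Camera axes: x right, y down, z forward; pixel columns grow to the right and rows downward; lengths in mm; the calibration is good to about 2 mm. A picture is of the moment at which its call begins. There is no depth.
- job_done(): hands the job in; it is judged then, once.
Trained networks look in the newest picture that a camera, given by its name, has taken for a name from the list of things; names that differ only in an ending like _2 or _b are one class to them, and where a whole thing is asked for, a point or a joint stands for the part that bears it (a point fixed in the world has none). Each returns a list of dicts, best first, with "p" (0 to 1); they miss things now and then, are a little off and sometimes report something else, mostly with a low value. They report only what shows in the picture. A call takes as long as a camera call.
- search_frame(camera, query): "at" ([x, y, z] in mm, in world coordinates, good to about 4 mm: the middle of the surface that is visible of it).
- place_of(camera, query): "at" ([x, y, z] in mm, in world coordinates, good to about 4 mm: a listed point, or the origin of a listed thing).
The state is a dict: "t": time; "joint_positions": joint angles; "qd": joint speeds; "joint_efforts": joint torques, N m; "tcp_pos": TCP position; "orientation": TCP orientation; "contact_force": force on the tool from outside, world axes, zero at the start; "wrist_torque": the same for the moment, N m; "width": opening from 0.0 (shut) to 1.0 (fully open); "grasp_force": force on a finger pad.
Only numpy, scipy, OpenCV 4.12 (cv2) and the standard library are available. Lean on these libraries where they do the work, as an engineer would, in place of code of your own. Each camera call takes 0.05 s, during which the arm holds its last target. There are 200 camera calls.

## Working session

There is one attempt and no reset: what is moved stays moved. The work goes in short steps, Python scripts to look and compute and a shell command to move; the robot and the scene stay as the last step left them, time stands still between calls to the robot, and variables do not carry over. Pictures are saved under pics/ and viewed, at most 17 in all, crops included, and the job is handed in when it is done.

```bash
ls; mkdir -p pics; python3 - <<'E'
from station import *
import cv2
s=state();print({k:s[k] for k in('t','tcp_pos','orientation','width','contact_force')})
print(tips_ahead)
for c in('top','side'):
    r=read_camera(c);cv2.imwrite(f'pics/{c}0.png',r['color'][:,:,::-1])
    for q in('reactor','block','rack','tube_1','beaker','timer','marker'):
        print(c,q,[(d['at'],d['p']) for d in place_of(c,q)][:6])
E
```

```text
pics
{'t': 0.0, 'tcp_pos': array([ 193.74788918, -541.19679056,  303.44437771]), 'orientation': array([-3.14056224e+00,  6.33326969e-05,  3.43836468e-01]), 'width': 1.0034611118940269, 'contact_force': array([-0.06508161,  0.1515593 ,  0.24241906])}
72.6
top reactor [([457.5, 294.0, -4.8], 0.63)]
top block [([670.2, 56.7, 1.0], 0.94)]
top rack [([476.4, -147.9, -1.0], 0.77)]
top tube_1 [([488.1, -139.6, 6.9], 0.6), ([437.2, -180.5, 3.3], 0.57), ([459.6, -159.4, 7.6], 0.5), ([512.5, -118.7, 7.6], 0.47)]
top beaker [([608.2, 471.6, -0.6], 0.86)]
top timer []
top marker [([432.6, 48.3, 1.0], 0.57)]
side reactor [([457.3, 294.2, -2.2], 0.97)]
side block [([666.1, 55.6, 5.0], 0.79), ([434.7, -180.8, 5.2], 0.47)]
side rack [([471.8, -150.4, -2.4], 0.86)]
side tube_1 [([433.1, -178.2, 3.5], 0.5), ([461.3, -157.0, 8.4], 0.47), ([510.8, -121.8, 4.4], 0.47), ([488.3, -137.4, 9.1], 0.42)]
side beaker [([608.9, 466.9, 2.6], 0.86)]
side timer [([693.7, -213.0, 0.7], 0.49)]
side marker [([609.2, 467.1, 3.2], 0.34)]
```

View pics/top0.png

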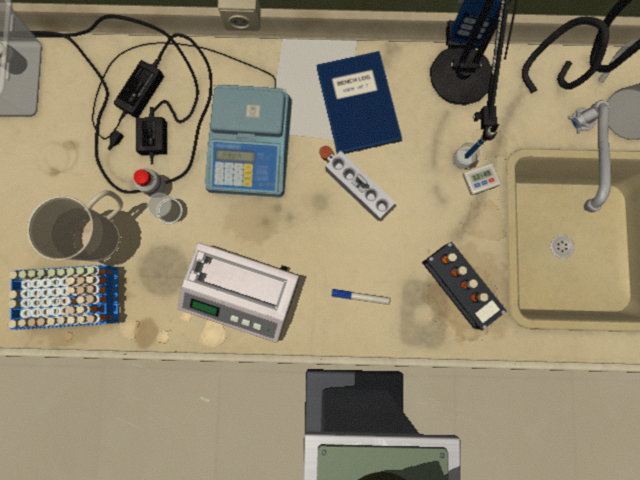

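View pics/side0.png

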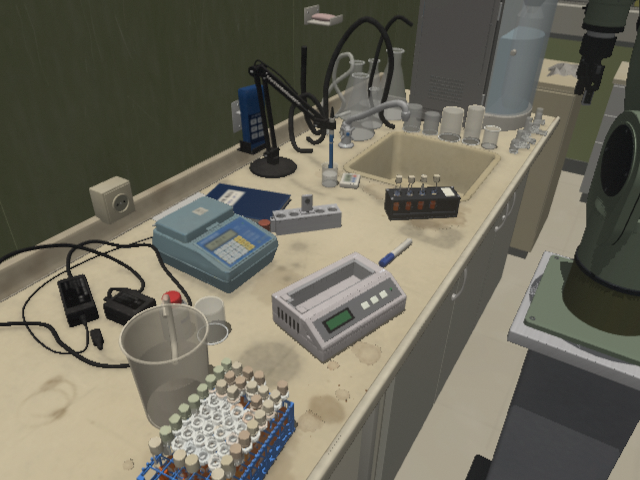

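The top view shows the block at (360,187), the reactor at (240,290), and the rack at (463,285) with its white patch at (486,312), so position 1 is at about (437,-180). I'll zoom in to check the ends of the block and the well.

```bash
python3 - <<'E'
import cv2,numpy as np
from station import *
t=cv2.imread('pics/top0.png')
a=cv2.resize(t[140:225,310:405],(395,355),interpolation=3);b=cv2.resize(t[235:345,170:305],(400,326),interpolation=3)
o=np.zeros((360,800,3),np.uint8);o[:355,:395]=a;o[:326,400:]=b
cv2.imwrite('pics/z.png',o)
r=read_camera('top');K=r['camera_matrix'];T=r['camera_from_world'];print(K,T)
r=read_camera('wrist');print(state()['orientation']);C=np.linalg.inv(r['camera_from_world']);print(r['camera_matrix'],C)
E
```

```text
[[496.74501827   0.         319.06274371]
 [  0.         496.74501827 236.19521748]
 [  0.           0.           1.        ]] [[ 2.48165656e-02 -9.99691813e-01 -6.46126787e-04  1.24254553e+02]
 [-9.91214260e-01 -2.45221122e-02 -1.29972905e-01  5.57412972e+02]
 [ 1.29917005e-01  3.86593121e-03 -9.91517335e-01  9.98330374e+02]
 [ 0.00000000e+00  0.00000000e+00  0.00000000e+00  1.00000000e+00]]
[-3.14150804e+00 -2.59693533e-05  3.43788800e-01]
[[397.53725627   0.         313.51920622]
 [  0.         397.53725627 239.84089893]
 [  0.           0.           1.        ]] [[ 3.36742536e-01 -8.90548054e-01 -3.05824506e-01  2.72828655e+02]
 [-9.41596592e-01 -3.18290119e-01 -1.09942069e-01 -5.12497021e+02]
 [ 5.67776801e-04  3.24985484e-01 -9.45718834e-01  3.73220468e+02]
 [ 0.00000000e+00  0.00000000e+00  0.00000000e+00  1.00000000e+00]]
```

View pics/z.png

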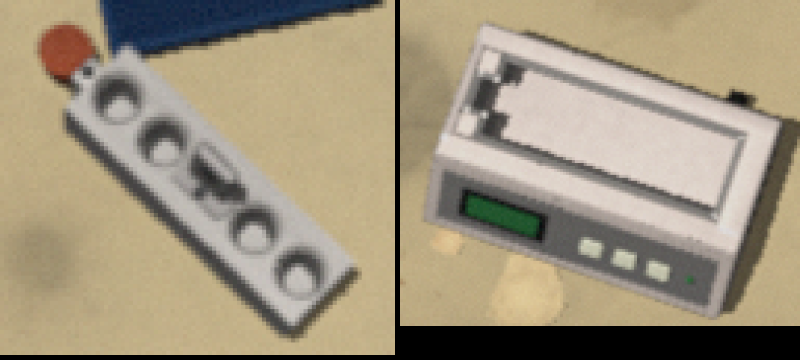

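```bash
cat > h.py <<'E'
import numpy as np, cv2
from station import *
from scipy.spatial.transform import Rotation as R
def p2w(r,uv,z):
    K=r['camera_matrix'];T=r['camera_from_world'];C=np.linalg.inv(T)
    d=C[:3,:3]@np.linalg.inv(K)@np.c_[np.atleast_2d(uv),np.ones(len(np.atleast_2d(uv)))].T
    o=C[:3,3:];return (o+d*(z-o[2])/d[2]).T
def w2p(r,P):
    q=(r['camera_from_world']@np.c_[P,np.ones(len(P))].T)[:3];q=r['camera_matrix']@q;return (q[:2]/q[2]).T
def fit(M,W):
    "pose x,y,yaw of model pts M (n,2) seen at W (n,2)"
    M=np.array(M,float);W=np.array(W,float)[:,:2];m=M.mean(0);w=W.mean(0);a=(M-m);b=(W-w)
    y=np.arctan2((a[:,0]*b[:,1]-a[:,1]*b[:,0]).sum(),(a*b).sum())
    c,s=np.cos(y),np.sin(y);Rm=np.array([[c,-s],[s,c]]);p=w-Rm@m
    return p,y,np.linalg.norm(W-(M@Rm.T+p),axis=1)
def go(xyz,yaw):
    "shift in m along tool axes and rotvec to a pointing-down pose; yaw of tool x"
    s=state();A=R.from_euler('xyz',s['orientation']);B=R.from_euler('xyz',[np.pi,0,yaw])
    print('t',round(s['t'],1),'move',np.round(A.inv().apply(np.array(xyz)-s['tcp_pos'])/1000,4),np.round((A.inv()*B).as_rotvec(),4))
def at(obj,yaw,off):
    c,s=np.cos(yaw),np.sin(yaw);return np.array([obj[0]+c*off[0]-s*off[1],obj[1]+s*off[0]+c*off[1]])
E
python3 - <<'E'
from h import *
r=read_camera('top')
z=np.array([(117,97),(162,140),(254,228),(299,272)])/4.158+[310,140]
print('block',fit([(0,64),(0,32),(0,-32),(0,-64)],p2w(r,z,42)))
# tubes p1..p4 network
W=[[435.5,-179.5],[460.5,-158],[488.2,-138.5],[511.7,-120.2]]
print('rack',fit([(0,48),(0,16),(0,-16),(0,-48)],W))
z=np.array([(487,50),(748,135),(721,215)])/2.963+[170-400/2.963,235]
print('reactor corners',p2w(r,z,70))
p,y,_=fit([(0,64),(0,32),(0,-32),(0,-64)],p2w(r,np.array([(117,97),(162,140),(254,228),(299,272)])/4.158+[310,140],42))
for yy in(y+np.pi/2,y-np.pi/2):go([*at(p,y,(0,0)),300],yy)
E
```

```text
block (array([665.58835456,  54.88938788]), np.float64(-0.7569855532225064), array([0.1796932 , 0.28788693, 0.4102873 , 0.14901664]))
rack (array([ 473.975, -149.05 ]), np.float64(2.2270950551702873), array([1.24391933, 1.13984391, 1.73736482, 0.53362738]))
reactor corners [[512.09562216 377.25999008  70.        ]
 [459.11507775 198.62843239  70.        ]
 [405.46375409 214.88430912  70.        ]]
t 0.9 move [ 0.6451 -0.4023  0.0039] [-1.0e-04 -0.0e+00 -4.7e-01]
t 0.9 move [ 0.6451 -0.4023  0.0039] [-0.0000e+00  1.0000e-04  2.6716e+00]
```

```bash
python3 -m crank '[[0.28,-0.175,0,0,0,-0.47],[0.28,-0.175,0,0,0,-0.47],[0.28,-0.175,0,0,0,-0.47],[0.28,-0.175,0,0,0,-0.47],[0.28,-0.175,0,0,0,-0.47],[0.28,-0.175,0,0,0,-0.47],[0.28,-0.175,0,0,0,-0.47],[0.28,-0.175,0,0,0,-0.47]]'; python3 -c "
from h import *
go([630,22,300],.814)"
```

```text
t: 1.62
tcp_pos: [399.6, -280.1, 304.1]
orientation: [3.141, -0.0, 0.814]
contact_force: [1.0, -0.9, 0.3]
width: 0.998
grasp_force: 0.0
t 1.6 move [ 0.3779 -0.0399  0.0042] [ 0.0003 -0.0004  0.0002]
```

```bash
python3 -m crank '[[0.2,-0.02,0,0,0,0],[0.2,-0.02,0,0,0,0],[0.2,-0.02,0,0,0,0],[0.2,-0.02,0,0,0,0],[0.38,-0.04,0.0,0,0,0],[0.38,-0.04,0,0,0,0],[0.38,-0.04,0,0,0,0],[0.38,-0.04,0,0,0,0]]';python3 -m crank '[[0.06,0,0,0,0,0],[0.06,0,0,0,0,0],[0.06,0,0,0,0,0],[0.06,0,0,0,0,0],[0.06,0,0,0,0,0]]'; python3 -c "
from h import *
r=read_camera('wrist');cv2.imwrite('pics/w1.png',r['color'][:,:,::-1])
print(place_of('wrist','block'));np.save('w1.npy',r['camera_from_world'])
p=np.array([665.6,54.9]);y=-.757
M=[(0,64),(0,32),(0,-32),(0,-64)];print(w2p(r,[[*at(p,y,m),42] for m in M]),w2p(r,[[*at(p,y,m),88] for m in [(4,13),(-4,13),(4,-13),(-4,-13)]]))
"
```

```text
t: 2.28
tcp_pos: [601.8, -15.4, 304.1]
orientation: [3.141, -0.0, 0.814]
contact_force: [-0.3, -1.5, 0.7]
width: 1.002
grasp_force: 0.0
t: 2.7
tcp_pos: [641.8, 25.5, 303.9]
orientation: [3.142, 0.001, 0.813]
contact_force: [-0.7, -1.1, -0.5]
width: 1.004
grasp_force: 0.0
[{'at': [669.9, 56.3, -0.9], 'p': 0.64}]
[[309.75275976  79.00388655]
 [309.91849745 122.1189697 ]
 [310.21935615 200.38449654]
 [310.35630611 236.01072693]] [[315.19033103 153.15642065]
 [303.85432224 153.16968879]
 [315.17901806 189.50706435]
 [304.17533143 189.52038895]]
```

View pics/w1.png

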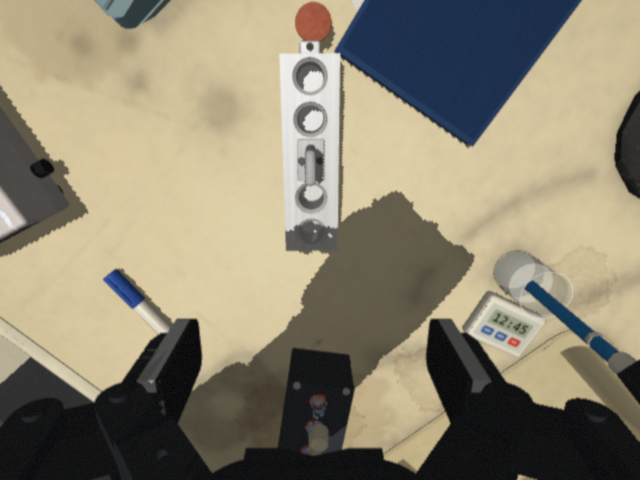

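The wrist view shows the wells at about (310,76), (311.5,118), (313,193) and (314.5,232), and the tab at (313,165). I'll refit the pose and aim.

```bash
python3 -c "
from h import *
r={'camera_matrix':read_camera('wrist')['camera_matrix'],'camera_from_world':np.load('w1.npy')}
p,y,e=fit([(0,64),(0,32),(0,-32),(0,-64)],p2w(r,[(310,76),(311.5,118),(313,193),(314.5,232)],42));print(p,y,e)
print(p2w(r,[(311,147),(314,184)],88))
go([*p,180],y+np.pi/2)
"
```

```text
[669.60333104  56.41030717] -0.7315442801361804 [1.67573286 0.72026082 2.55348038 0.22072686]
[[678.21849431  66.71853895  88.        ]
 [661.73354481  46.2271898   88.        ]]
t 2.9 move [ 0.0417 -0.0013  0.1243] [ 0.0003 -0.0001 -0.0267]
```

```bash
python3 -m crank '[[0.042,-0.001,0.03,0,0,-0.027],[0.042,-0.001,0.06,0,0,-0.027],[0.042,-0.001,0.1,0,0,-0.027],[0.042,-0.001,0.124,0,0,-0.027],[0.042,-0.001,0.124,0,0,-0.027],[0.042,-0.001,0.124,0,0,-0.027],[0.042,-0.001,0.124,0,0,-0.027]]' 0; python3 -c "
from h import *
r=read_camera('wrist');cv2.imwrite('pics/w2.png',r['color'][:,:,::-1]);np.save('w2.npy',r['camera_from_world'])
p=np.array([669.6,56.4]);y=-.7315
print(w2p(r,[[*at(p,y,m),88] for m in [(4,13),(-4,13),(4,-13),(-4,-13)]]))
go([*p,122],y+np.pi/2)
"
```

```text
t: 3.43
tcp_pos: [670.9, 57.1, 182.2]
orientation: [3.14, -0.002, 0.84]
contact_force: [1.1, 0.1, 0.1]
width: 0.497
grasp_force: 0.0
[[321.48594358 274.89488389]
 [303.65943959 274.9046195 ]
 [321.09842722 325.67021197]
 [304.07423235 325.68507164]]
t 3.5 move [-0.0016 -0.0006  0.0604] [ 0.0021 -0.0025  0.001 ]
```

View pics/w2.png

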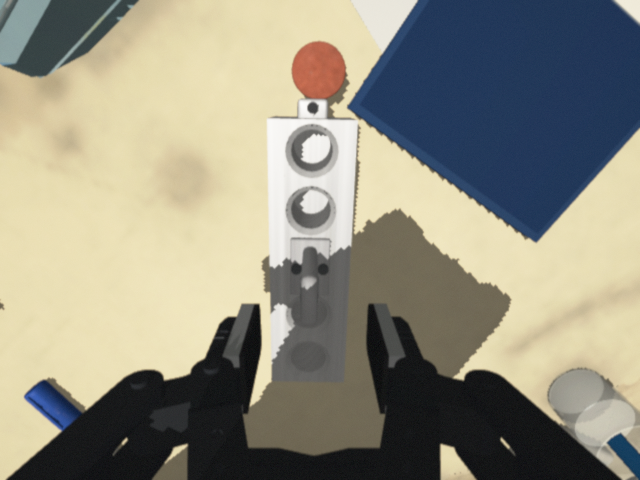

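The tab is at column ~309, against ~313 midway between the fingers, with about 2 px per mm. I'll shift -1.5 mm in tool y, descend and grip.

```bash
python3 -m crank '[[-0.001,-0.0015,0.02,0,0,0],[-0.001,-0.0015,0.035,0,0,0],[-0.001,-0.0015,0.048,0,0,0],[-0.001,-0.0015,0.055,0,0,0],[-0.001,-0.0015,0.055,0,0,0]]' 0;python3 -m crank '[[0,0,0,0,0,0],[0,0,0,0,0,0],[0,0,0,0,0,0],[0,0,0,0,0,0],[0,0,0,0,0,0],[0,0,0,0,0,0],[0,0,0,0,0,0],[0,0,0,0,0,0]]' -1 90;python3 -m crank '[[0,0,-0.01,0,0,0],[0,0,-0.03,0,0,0],[0,0,-0.05,0,0,0],[0,0,-0.08,0,0,0],[0,0,-0.11,0,0,0],[0,0,-0.13,0,0,0],[0,0,-0.13,0,0,0],[0,0,-0.13,0,0,0]]'
```

```text
t: 3.9
tcp_pos: [668.3, 57.6, 124.4]
orientation: [-3.141, 0.0, 0.841]
contact_force: [0.4, -0.5, 0.0]
width: 0.498
grasp_force: 0.0
t: 4.57
tcp_pos: [668.9, 57.6, 126.0]
orientation: [3.141, -0.001, 0.841]
contact_force: [-0.4, -1.0, 6.4]
width: 0.082
grasp_force: 88.8
t: 5.23
tcp_pos: [668.4, 57.7, 255.7]
orientation: [3.141, -0.001, 0.841]
contact_force: [0.4, -0.0, -6.3]
width: 0.081
grasp_force: 88.2
```

The block is lifted, with about 6 N extra on the wrist. Next I'll hover beside the reactor, turned to its yaw, to see the well past the block.

```bash
python3 -c "
from h import *
r=read_camera('top')
z=np.array([(487,50),(748,135),(721,215)])/2.963+[170-400/2.963,235]
print(fit([(30,87),(30,-87),(-30,-87)],p2w(r,z,70)))
print([d['at'] for d in place_of('top','reactor')])
go([565,262,285],1.283)
"
```

```text
(array([456.95692253, 294.20557155]), np.float64(-0.26895266582790917), array([7.79630862, 5.21788771, 3.46391623]))
[[454.7, 294.0, -1.1]]
t 5.3 move [ 0.0836 -0.213  -0.031 ] [-0.0018  0.0011 -0.4421]
```

```bash
python3 -m crank '[[0.01,-0.03,-0.02,0,0,-0.06],[0.03,-0.06,-0.03,0,0,-0.13],[0.05,-0.1,-0.03,0,0,-0.2],[0.06,-0.14,-0.03,0,0,-0.26],[0.07,-0.175,-0.03,0,0,-0.33],[0.084,-0.213,-0.03,0,0,-0.4],[0.084,-0.213,-0.03,0,0,-0.44],[0.084,-0.213,-0.03,0,0,-0.44]]';python3 -m crank '[[0,0,0,0,0,0],[0,0,0,0,0,0]]'; python3 -c "
from h import *
r=read_camera('wrist');cv2.imwrite('pics/w3.png',r['color'][:,:,::-1]);np.save('w3.npy',r['camera_from_world'])
print([d['at'] for d in place_of('wrist','reactor')],[d['at'] for d in place_of('wrist','block')])
p=np.array([456,294]);y=-.285
print(w2p(r,[[*at(p,y,m),70] for m in [(30,87),(-30,87),(-30,-87),(30,-87)]]))
"
```

```text
t: 6.0
tcp_pos: [564.2, 264.4, 283.8]
orientation: [-3.139, 0.001, 1.287]
contact_force: [0.9, -1.3, -4.8]
width: 0.077
grasp_force: 90.7
t: 6.17
tcp_pos: [566.1, 261.2, 284.2]
orientation: [-3.141, 0.001, 1.278]
contact_force: [-0.3, -0.6, -5.4]
width: 0.08
grasp_force: 90.6
[[453.9, 296.0, -0.6]] []
[[186.28327348  98.77287438]
 [ 97.10472767  99.53248224]
 [136.78562884 325.84601525]
 [210.3293926  325.32467787]]
```

View pics/w3.png

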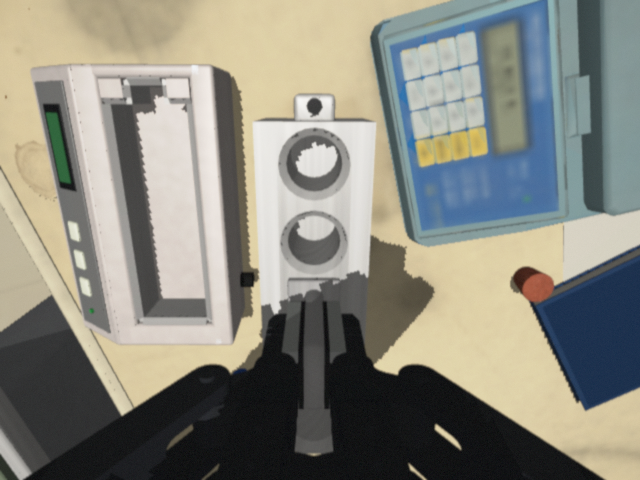

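The wrist view shows the reactor well on the left (100–215, 80–325) and the block in hand, with the boss at (315,105) pointing the same way as the pocket. I'll zoom in for exact corners.

```bash
python3 - <<'E'
import cv2,numpy as np
t=cv2.imread('pics/w3.png')
o=np.zeros((600,800,3),np.uint8);o[:,:400]=cv2.resize(t[55:355,50:250],(400,600),interpolation=3);o[:440,400:740]=cv2.resize(t[80:300,240:410],(340,440),interpolation=3)
cv2.imwrite('pics/z3.png',o)
E
```

```text
(no output)
```

View pics/z3.png

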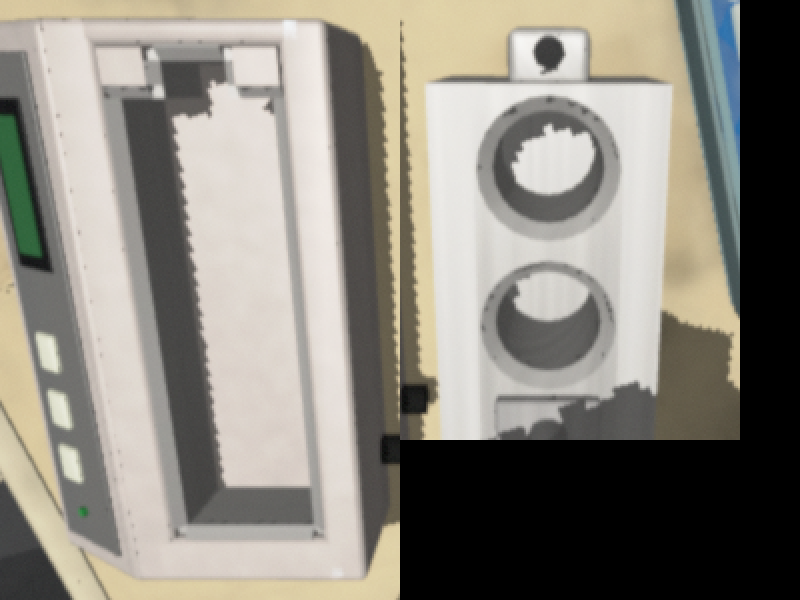

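```bash
python3 - <<'E'
from h import *
r={'camera_matrix':read_camera('wrist')['camera_matrix'],'camera_from_world':np.load('w3.npy')}
z=np.array([(171,538),(323,538),(104,88),(280,86)])/2+[50,55]
p,y,e=fit([(-30,-87),(30,-87),(-30,87),(30,87)],p2w(r,z,70));print('reactor',p,y,e)
print(p2w(r,np.array([(300,578),(240,18),(190,44),(240,538)])/2+[50,55],70))
M=[[*at(p,y,m),70] for m in [(0,-108),(0,108),(0,99),(0,-87)]];print(np.round((w2p(r,M)-[50,55])*2))
z=np.array([(427,83),(671,83),(549,168),(549,324)])/2+[240-200,80]
pb,yb,eb=fit([(-23,80),(23,80),(0,64),(0,32)],p2w(r,z,200));print('block',pb,yb,eb)
s=state();d=pb-s['tcp_pos'][:2];a=s['orientation'][2];print('in tool',d@[np.cos(a),np.sin(a)],d@[np.sin(a),-np.cos(a)],yb+np.pi/2-a,s['orientation'],s['tcp_pos'])
E
```

```text
reactor [457.74630852 294.45946382] -0.299799690714467 [1.09894402 1.08889713 1.17446222 0.28052872]
[[445.57442696 188.0317023   70.        ]
 [507.39188022 392.01184822  70.        ]
 [488.41143196 389.50458226  70.        ]
 [429.36282859 212.70733142  70.        ]]
[[253. 583.]
 [183.  17.]
 [187.  47.]
 [247. 539.]]
block [565.8433164  259.32559374] -0.2925513903627205 [0.48776622 0.50802186 0.10942085 0.43564072]
in tool -2.3129740992367043 0.525120097270031 -0.001017159757219055 [-3.14135066e+00  2.44597072e-04  1.27926210e+00] [566.00515402 261.69190075 284.69037235]
```

```bash
python3 -c "
from h import *
go([458.1,296.2,214],1.275)"; python3 -m crank '[[0,0,0,0,0,0]]'
```

```text
t 6.4 move [ 0.0021 -0.1133  0.0707] [-0.0002  0.0002  0.0043]
t: 6.45
tcp_pos: [565.9, 261.9, 284.8]
orientation: [-3.141, 0.0, 1.28]
contact_force: [-0.3, 0.1, -5.7]
width: 0.077
grasp_force: 90.6
```

```bash
python3 -m crank '[[0,-0.03,0,0,0,0],[0,-0.06,0,0,0,0.004],[0.001,-0.09,0.01,0,0,0.004],[0.002,-0.113,0.03,0,0,0.004],[0.002,-0.113,0.05,0,0,0.004],[0.002,-0.113,0.07,0,0,0.004],[0.002,-0.113,0.07,0,0,0.004],[0.002,-0.113,0.07,0,0,0.004]]'; python3 -c "
from h import *
r=read_camera('wrist');cv2.imwrite('pics/w4.png',r['color'][40:340,120:520,::-1].repeat(2,0).repeat(2,1));np.save('w4.npy',r['camera_from_world'])
go([458.1,296.2,158],1.275)
"
```

```text
t: 7.12
tcp_pos: [458.1, 296.4, 214.9]
orientation: [-3.141, 0.001, 1.276]
contact_force: [0.4, -0.4, -3.9]
width: 0.081
grasp_force: 91.2
t 7.2 move [-0.0005 -0.0002  0.0577] [ 0.0003 -0.0006  0.0013]
```

View pics/w4.png

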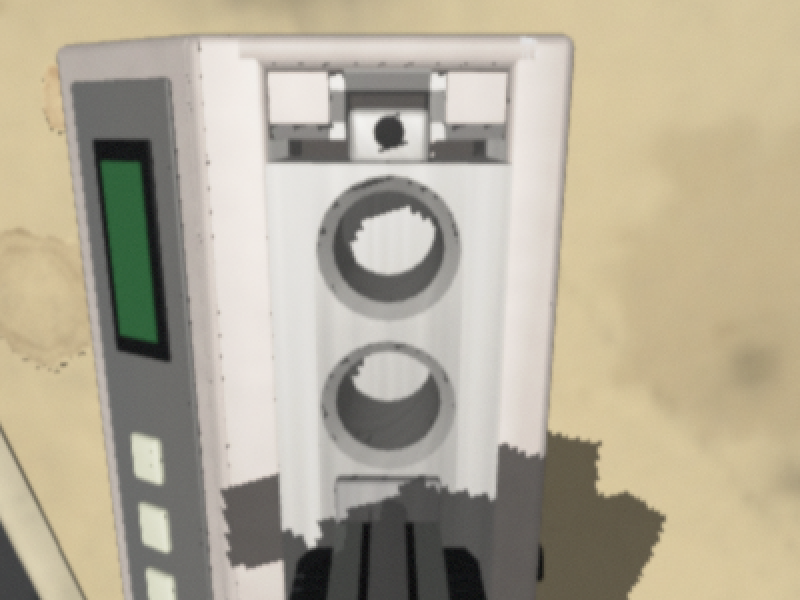

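```bash
python3 -c "
from h import *
r={'camera_matrix':read_camera('wrist')['camera_matrix'],'camera_from_world':np.load('w4.npy')}
f=lambda u,v,z:p2w(r,[(u/2+120,v/2+40)],z)[0][:2]
a=1.2755;X=np.array([np.cos(a),np.sin(a)]);Y=np.array([np.sin(a),-np.cos(a)])
for n,q,m in [('pocket end',f(386,72,70),99),('posts lo edge',f(386,124,70),87),('case end',f(386,37,70),108),('boss end',f(390,110,125),90),('block end',f(388,162,131),80),('w1',f(389,247,131),64),('w2',f(389,405,131),32)]:
  print(n,q@X-m,q@Y)
t=state()['tcp_pos'][:2];print(t@X,t@Y)
"
```

```text
pocket end 414.96171762256074 351.6023454560559
posts lo edge 414.70086687044386 351.6038254904701
case end 413.944908764066 351.60138178739504
boss end 414.114638626468 352.4210494833634
block end 414.98088085584357 352.046020786378
w1 415.3945640552712 352.25191545431284
w2 415.35850868322194 352.2952247867667
417.24822622595383 352.3777084619103
```

The block and well agree within 1 mm. Lowering.

```bash
python3 -m crank '[[0,-0.0006,0.01,0,0,0],[0,-0.0006,0.02,0,0,0],[0,-0.0006,0.028,0,0,0],[0,-0.0006,0.034,0,0,0],[0,-0.0006,0.04,0,0,0],[0,-0.0006,0.046,0,0,0],[0,-0.0006,0.051,0,0,0],[0,-0.0006,0.055,0,0,0]]';python3 -m crank '[[0,0,0.001,0,0,0],[0,0,0.002,0,0,0],[0,0,0.002,0,0,0]]'
```

```text
t: 7.88
tcp_pos: [457.4, 296.8, 159.4]
orientation: [-3.141, 0.0, 1.277]
contact_force: [0.1, -0.1, -5.7]
width: 0.079
grasp_force: 91.4
t: 8.13
tcp_pos: [457.5, 296.8, 158.1]
orientation: [3.141, -0.0, 1.277]
contact_force: [0.3, -0.4, -5.0]
width: 0.077
grasp_force: 91.7
```

```bash
python3 -m crank '[[0,0,0.0005,0,0,0],[0,0,0.001,0,0,0],[0,0,0.0015,0,0,0],[0,0,0.0015,0,0,0]]';python3 -m crank '[[0,0,0,0,0,0],[0,0,0,0,0,0],[0,0,0,0,0,0],[0,0,0,0,0,0],[0,0,0,0,0,0],[0,0,0,0,0,0]]' -0.2
```

```text
t: 8.47
tcp_pos: [457.5, 296.8, 158.0]
orientation: [3.141, -0.001, 1.277]
contact_force: [-8.0, -4.6, 27.1]
width: 0.079
grasp_force: 96.9
t: 8.97
tcp_pos: [457.5, 296.8, 156.4]
orientation: [-3.142, -0.0, 1.277]
contact_force: [-0.7, 0.2, 0.5]
width: 0.402
grasp_force: 0.0
```

Seated: contact came at the expected height. I'll retreat and look, then plan the route to the rack.

```bash
python3 -m crank '[[0,0,-0.03,0,0,0],[0,0,-0.06,0,0,0],[0,0,-0.1,0,0,0],[0,0,-0.14,0,0,0],[0,0,-0.17,0,0,0],[0,0,-0.17,0,0,0],[0,0,-0.17,0,0,0]]'; python3 -c "
from h import *
r=read_camera('wrist');cv2.imwrite('pics/w5.png',r['color'][:,:,::-1]);np.save('w5.npy',r['camera_from_world'])
print([d['at'] for d in place_of('wrist','block')],[d['at'] for d in place_of('wrist','reactor')])
p=np.array([457.5,294.5]);y=-.296
print(w2p(r,[[*at(p,y,m),74] for m in [(0,64),(0,32),(0,-32),(0,-64)]]))
go([474,-149,300],.656)
"
```

```text
t: 9.55
tcp_pos: [457.6, 296.8, 327.7]
orientation: [3.14, -0.002, 1.277]
contact_force: [0.3, -0.2, -1.0]
width: 0.398
grasp_force: 0.0
[[458.4, 290.6, 30.7]] []
[[313.78125114 134.13801332]
 [313.71243641 174.73513673]
 [313.58723286 248.59874147]
 [313.53011797 282.29356435]]
t 9.7 move [-0.4216  0.1452  0.0258] [-6.000e-04  1.600e-03  6.208e-01]
```

View pics/w5.png

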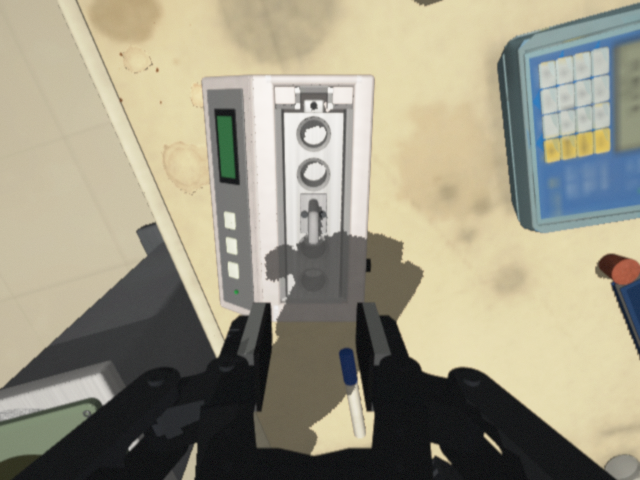

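Block fully home (wells at (314,133), (314,172), (313,247), (314,280), boss in pocket). Moving to the rack.

```bash
python3 -m crank '[[-0.04,0.013,0,0,0,0.08],[-0.08,0.026,0,0,0,0.16],[-0.12,0.04,0,0,0,0.24],[-0.16,0.055,0,0,0,0.32],[-0.2,0.07,0,0,0,0.4],[-0.24,0.08,0,0,0,0.48],[-0.28,0.095,0,0,0,0.56],[-0.31,0.107,0,0,0,0.62]]' -0.3 30; python3 -c "
from h import *
go([474,-149,300],.656)"
```

```text
t: 10.37
tcp_pos: [469.3, -33.6, 325.7]
orientation: [-3.141, 0.002, 0.652]
contact_force: [1.0, 0.1, -0.4]
width: 0.35
grasp_force: 0.0
t 10.4 move [-0.0662  0.0946  0.0257] [-0.0007  0.0015 -0.0044]
```

```bash
python3 -m crank '[[-0.02,0.03,0,0,0,0],[-0.05,0.065,0.01,0,0,0],[-0.066,0.095,0.026,0,0,0],[-0.066,0.095,0.026,0,0,0],[-0.066,0.095,0.026,0,0,0]]'; python3 -c "
from h import *
r=read_camera('wrist');np.save('w6.npy',r['camera_from_world'])
cv2.imwrite('pics/w6.png',r['color'][:,:,::-1])
print([d['at']+[d['p']] for d in place_of('wrist','tube_1')],[d['at'] for d in place_of('wrist','rack')])
p=np.array([474,-149]);y=2.227
print(w2p(r,[[*at(p,y,m),106] for m in [(0,48),(0,16),(0,-16),(0,-48)]]))
"
```

```text
t: 10.78
tcp_pos: [475.1, -148.3, 298.7]
orientation: [-3.139, 0.002, 0.653]
contact_force: [-0.5, 1.5, 0.4]
width: 0.351
grasp_force: 0.0
[[485.2, -139.0, 6.5, 0.9], [512.8, -123.4, 8.1, 0.68], [463.4, -160.0, 6.7, 0.62], [696.1, -211.9, 0.8, 0.15]] [[475.5, -149.0, -3.1]]
[[314.55069378 295.34150927]
 [314.44276078 254.5922248 ]
 [314.32646298 210.68487306]
 [314.20078877 163.23752945]]
```

View pics/w6.png

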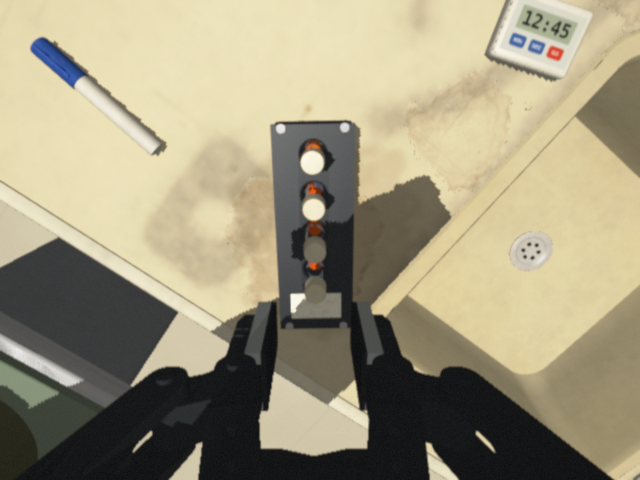

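The caps show at (313,161), (313.5,208), (315,250) and (315.5,289), with the white patch at the bottom (315,305), so the bottom tube is tube_1.

```bash
python3 -c "
from h import *
r={'camera_matrix':read_camera('wrist')['camera_matrix'],'camera_from_world':np.load('w6.npy')}
W=p2w(r,[(315.5,289),(315,250),(313.5,208),(313,161)],106);print(W)
p,y,e=fit([(0,48),(0,16),(0,-16),(0,-48)],W);print(p,y,e)
P=np.array([474.5,-149]);
c,s=np.cos(y),np.sin(y)
for k in (48,16,-16,-48): print(at(p,y,(0,k)))
go([*at(p,y,(0,48)),155],y-np.pi/2)
"
```

```text
[[ 440.46603235 -175.71050109  106.        ]
 [ 464.30984934 -156.96723854  106.        ]
 [ 487.82834232 -137.65020944  106.        ]
 [ 512.70464995 -118.21219248  106.        ]]
[ 476.32721849 -147.13503539] 2.244583403383869 [2.14657186 0.50897357 1.11937107 1.52891651]
[ 438.81693069 -177.08463152]
[ 463.82378922 -157.1182341 ]
[ 488.83064776 -137.15183667]
[ 513.83750629 -117.18543925]
t 11.0 move [-0.0488  0.0025  0.1454] [-0.0004 -0.0002 -0.0152]
```

```bash
python3 -m crank '[[-0.03,0.002,0.02,0,0,-0.01],[-0.048,0.002,0.05,0,0,-0.01],[-0.048,0.002,0.08,0,0,-0.01],[-0.048,0.002,0.108,0,0,-0.01],[-0.048,0.002,0.108,0,0,-0.01],[-0.048,0.002,0.108,0,0,-0.01]]'; python3 -c "
from h import *
r=read_camera('wrist');np.save('w7.npy',r['camera_from_world'])
cv2.imwrite('pics/w7.png',r['color'][:,:,::-1])
p=np.array([475.2,-148.2]);y=2.236
print(w2p(r,[[*at(p,y,m),106] for m in [(0,48),(0,16),(0,-16),(0,-48)]]))
go([438,-177.5,152],.665)
"
```

```text
t: 11.48
tcp_pos: [439.0, -176.6, 192.5]
orientation: [-3.14, 0.001, 0.668]
contact_force: [0.3, -0.1, 0.5]
width: 0.35
grasp_force: 0.0
[[314.57158898 309.77995492]
 [314.84068562 241.31732012]
 [315.14609319 163.61658635]
 [315.4956929   74.67263896]]
t 11.5 move [-0.0016 -0.0004  0.0415] [ 0.0002 -0.0003  0.003 ]
```

View pics/w7.png

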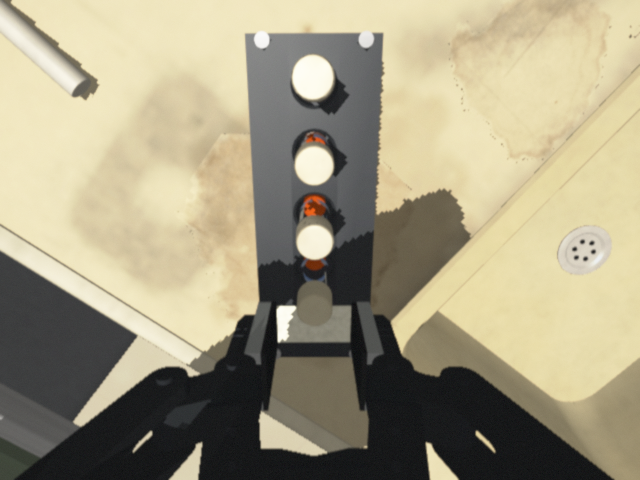

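Caps are at (313,77), (314,163), (314.5,241) and (314.5,302), matching the prediction; tube_1 stands ~3 mm inward. I'll descend and grip it.

```bash
python3 -m crank '[[0.001,0,0.015,0,0,0],[0.001,0,0.03,0,0,0],[0.001,0,0.041,0,0,0],[0.001,0,0.041,0,0,0]]' -0.3;python3 -m crank '[[0,0,0,0,0,0],[0,0,0,0,0,0],[0,0,0,0,0,0],[0,0,0,0,0,0],[0,0,0,0,0,0],[0,0,0,0,0,0]]' -1 30;python3 -m crank '[[0,0,-0.01,0,0,0],[0,0,-0.03,0,0,0],[0,0,-0.06,0,0,0],[0,0,-0.1,0,0,0],[0,0,-0.13,0,0,0],[0,0,-0.15,0,0,0],[0,0,-0.15,0,0,0],[0,0,-0.15,0,0,0]]'; python3 -c "
from h import *
r=read_camera('wrist');np.save('w8.npy',r['camera_from_world'])
cv2.imwrite('pics/w8.png',r['color'][:,:,::-1])
s=state();print(s['tcp_pos'])
R0=R.from_euler('xyz',s['orientation'])
print(w2p(r,[s['tcp_pos']+R0.apply(q) for q in [(0,0,47),(0,0,147),(8,0,47),(-8,0,47)]]))
go([*at([457.3,295.2],-.2955,(0,64)),305],1.2755)
"
```

```text
t: 11.87
tcp_pos: [440.1, -176.4, 151.7]
orientation: [3.141, -0.0, 0.668]
contact_force: [-1.1, -0.5, -0.9]
width: 0.352
grasp_force: 0.0
t: 12.37
tcp_pos: [440.3, -176.9, 152.8]
orientation: [3.14, -0.001, 0.667]
contact_force: [-0.5, 1.6, 12.9]
width: 0.174
grasp_force: 30.8
t: 13.03
tcp_pos: [439.8, -176.8, 302.9]
orientation: [3.139, -0.002, 0.667]
contact_force: [-0.2, 0.2, -1.1]
width: 0.179
grasp_force: 29.8
[ 439.6233183  -176.67447406  301.90544117]
[[313.69109907 359.44629595]
 [313.21741001 255.59467626]
 [313.68374996 339.58588279]
 [313.6981779  378.57629911]]
t 13.1 move [ 0.3583 -0.3964 -0.0032] [ 8.000e-04 -3.000e-04 -6.086e-01]
```

View pics/w8.png

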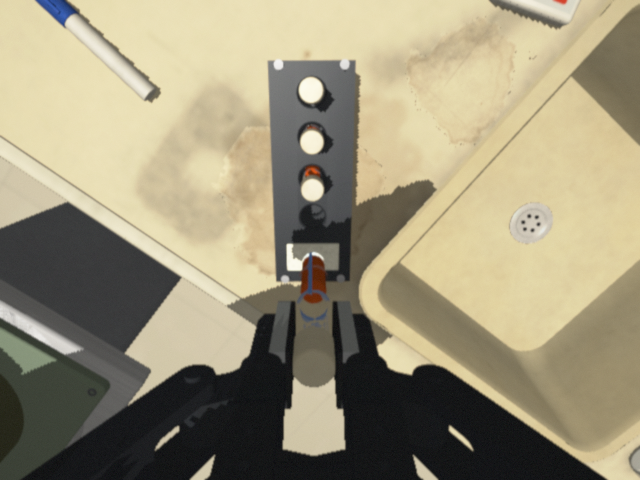

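```bash
python3 -m crank '[[0.025,-0.03,0,0,0,-0.08],[0.05,-0.06,0,0,0,-0.16],[0.08,-0.09,0,0,0,-0.24],[0.11,-0.12,0,0,0,-0.32],[0.135,-0.15,0,0,0,-0.4],[0.16,-0.18,0,0,0,-0.48],[0.19,-0.21,0,0,0,-0.55],[0.22,-0.24,0,0,0,-0.609]]';python3 -c "
from h import *
go([476.8,359.3,303],1.2755)"
```

```text
t: 13.75
tcp_pos: [463.5, 148.3, 300.9]
orientation: [-3.141, 0.001, 1.279]
contact_force: [0.9, 0.2, -0.2]
width: 0.175
grasp_force: 29.7
t 13.8 move [ 0.2059 -0.0478 -0.0022] [-0.001   0.0007  0.004 ]
```

```bash
python3 -m crank '[[0.03,-0.007,0,0,0,0],[0.07,-0.016,0,0,0,0],[0.105,-0.025,0,0,0,0],[0.14,-0.033,0,0,0,0],[0.175,-0.04,0,0,0,0],[0.206,-0.048,0,0,0,0],[0.206,-0.048,0.03,0,0,0.003],[0.206,-0.048,0.06,0,0,0.003]]';python3 -m crank '[[0,0,0.01,0,0,0],[0,0,0.01,0,0,0],[0,0,0.01,0,0,0]]';python3 -c "
from h import *
r=read_camera('wrist');np.save('w9.npy',r['camera_from_world'])
im=r['color'][100:400,213:413,::-1];cv2.imwrite('pics/w9.png',cv2.resize(im,(400,600),interpolation=3))
s=state();print(s['tcp_pos'],s['orientation'])
R0=R.from_euler('xyz',s['orientation'])
f=lambda P:np.round((w2p(r,P)-[213,100])*2)
print(f([s['tcp_pos']+R0.apply(q) for q in [(0,0,47),(0,0,147),(8,0,147)]]))
print(f([[*at([457.3,295.2],-.2955,(0,k)),74] for k in (64,32)]))
"
```

```text
t: 14.42
tcp_pos: [477.3, 359.3, 240.2]
orientation: [3.142, -0.001, 1.275]
contact_force: [1.2, -0.1, -0.4]
width: 0.173
grasp_force: 29.7
t: 14.67
tcp_pos: [478.2, 357.2, 231.9]
orientation: [-3.141, 0.0, 1.272]
contact_force: [-0.5, 0.3, 1.0]
width: 0.173
grasp_force: 29.7
[478.38509495 357.43270254 232.66009518] [ 3.14106082e+00 -9.88152543e-04  1.27231905e+00]
[[203. 524.]
 [202. 311.]
 [202. 286.]]
[[195. 303.]
 [196. 397.]]
```

View pics/w9.png

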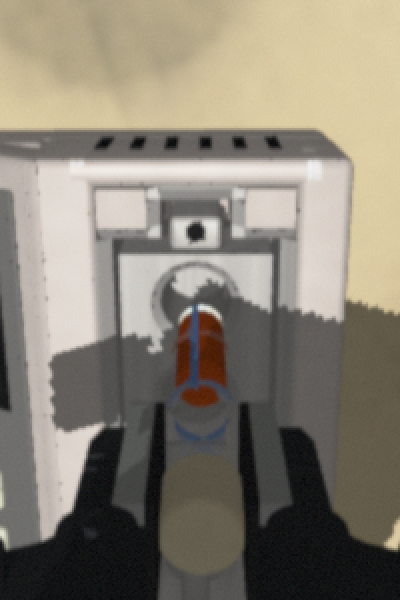

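The tube foot at (200,~329) is close to the well-1 centre (195,303); allowing for perspective it needs about -1 mm x and -2 mm y. Lowering.

```bash
python3 -m crank '[[-0.001,-0.002,0,0,0,0],[-0.001,-0.002,0.01,0,0,0],[-0.001,-0.002,0.02,0,0,0],[-0.001,-0.002,0.028,0,0,0],[-0.001,-0.002,0.036,0,0,0],[-0.001,-0.002,0.042,0,0,0],[-0.001,-0.002,0.044,0,0,0],[-0.001,-0.002,0.045,0,0,0]]';python3 -m crank '[[0,0,0.001,0,0,0],[0,0,0.001,0,0,0]]'
```

```text
t: 15.38
tcp_pos: [475.7, 357.2, 186.0]
orientation: [-3.141, 0.0, 1.273]
contact_force: [0.2, 1.6, 0.6]
width: 0.176
grasp_force: 29.7
t: 15.55
tcp_pos: [475.8, 357.1, 185.5]
orientation: [3.142, -0.0, 1.273]
contact_force: [0.9, 1.2, -0.8]
width: 0.173
grasp_force: 29.7
```

```bash
python3 -m crank '[[0,0,0.0005,0,0,0],[0,0,0.001,0,0,0],[0,0,0.001,0,0,0]]';python3 -m crank '[[0,0,0,0,0,0],[0,0,0,0,0,0],[0,0,0,0,0,0],[0,0,0,0,0,0]]' -0.3;python3 -m crank '[[0,0,-0.02,0,0,0],[0,0,-0.06,0,0,0],[0,0,-0.1,0,0,0],[0,0,-0.118,0,0,0],[0,0,-0.118,0,0,0]]';python3 -c "
from h import *
go([464,-157.5,302],.665)"
```

```text
t: 15.8
tcp_pos: [475.9, 357.2, 184.9]
orientation: [3.141, -0.001, 1.273]
contact_force: [0.1, 0.0, 5.4]
width: 0.179
grasp_force: 30.2
t: 16.13
tcp_pos: [475.8, 356.9, 184.4]
orientation: [-3.141, 0.0, 1.273]
contact_force: [1.2, 1.0, 0.4]
width: 0.351
grasp_force: 0.0
t: 16.55
tcp_pos: [476.5, 357.6, 306.7]
orientation: [3.138, -0.005, 1.273]
contact_force: [0.5, 0.5, 0.5]
width: 0.35
grasp_force: 0.0
t 16.6 move [-0.496   0.1394  0.0026] [ 0.0017 -0.0059  0.6076]
```

```bash
python3 -m crank '[[-0.035,0.01,0,0,0,0.08],[-0.075,0.02,0,0,0,0.16],[-0.115,0.03,0,0,0,0.24],[-0.155,0.043,0,0,0,0.32],[-0.195,0.055,0,0,0,0.4],[-0.235,0.065,0,0,0,0.48],[-0.275,0.077,0,0,0,0.55],[-0.31,0.087,0,0,0,0.607]]';python3 -c "
from h import *
go([462.7,-158,200],.665)"
```

```text
t: 17.22
tcp_pos: [467.3, 32.6, 302.2]
orientation: [3.141, 0.001, 0.661]
contact_force: [0.5, -0.5, 0.1]
width: 0.351
grasp_force: 0.0
t 17.2 move [-0.1206  0.1476  0.1023] [ 0.0001  0.0006 -0.0039]
```

```bash
python3 -m crank '[[-0.025,0.03,0,0,0,-0.004],[-0.05,0.06,0,0,0,-0.004],[-0.075,0.09,0.01,0,0,-0.004],[-0.1,0.12,0.04,0,0,-0.004],[-0.12,0.147,0.07,0,0,-0.004],[-0.12,0.147,0.1,0,0,-0.004],[-0.12,0.147,0.1,0,0,-0.004],[-0.12,0.147,0.1,0,0,-0.004]]';python3 -m crank '[[0,0,0,0,0,0]]';python3 -c "
from h import *
go([462.7,-158,152.5],.665)
r=read_camera('wrist');im=cv2.cvtColor(r['color'],6+1)
c=cv2.HoughCircles(cv2.medianBlur(im,3)[20:340,250:380],cv2.HOUGH_GRADIENT,1,30,param1=100,param2=15,minRadius=13,maxRadius=30)
c=c[0]+[250,20,0];print(np.round(c)[:8]);W=p2w(r,c[:,:2],106);print(np.round(W[:8],1))
"
```

```text
t: 17.88
tcp_pos: [463.7, -154.4, 201.5]
orientation: [-3.139, 0.002, 0.669]
contact_force: [0.3, 0.2, 0.4]
width: 0.352
grasp_force: 0.0
t: 17.97
tcp_pos: [464.7, -153.7, 203.5]
orientation: [3.141, -0.001, 0.671]
contact_force: [0.3, 0.8, 0.1]
width: 0.351
grasp_force: 0.0
t 18.0 move [-0.0043  0.0021  0.051 ] [ 0.0002 -0.0007  0.0057]
[[318. 168.  19.]
 [318. 240.  16.]
 [318. 300.  17.]
 [318. 210.  18.]
 [356. 138.  22.]]
[[ 511.7 -118.2  106. ]
 [ 486.9 -138.   106. ]
 [ 463.6 -157.2  106. ]
 [ 497.6 -129.5  106. ]
 [ 531.1 -123.   106. ]]
```

```bash
python3 -m crank '[[-0.0035,0.002,0.01,0,0,0.005],[-0.0035,0.002,0.025,0,0,0.005],[-0.0035,0.002,0.04,0,0,0.005],[-0.0035,0.002,0.051,0,0,0.005],[-0.0035,0.002,0.051,0,0,0.005]]' -0.3;python3 -m crank '[[0,0,0,0,0,0],[0,0,0,0,0,0],[0,0,0,0,0,0],[0,0,0,0,0,0],[0,0,0,0,0,0]]' -1 30;python3 -m crank '[[0,0,-0.01,0,0,0],[0,0,-0.03,0,0,0],[0,0,-0.06,0,0,0],[0,0,-0.1,0,0,0],[0,0,-0.13,0,0,0],[0,0,-0.15,0,0,0],[0,0,-0.15,0,0,0]]'; python3 -c "
from h import *
go([*at([457.3,295.2],-.2955,(0,32)),303],1.2755)
"
```

```text
t: 18.43
tcp_pos: [463.1, -157.3, 151.4]
orientation: [-3.141, -0.0, 0.666]
contact_force: [0.2, 0.6, 0.1]
width: 0.346
grasp_force: 0.0
t: 18.85
tcp_pos: [463.4, -158.2, 152.7]
orientation: [3.14, -0.001, 0.665]
contact_force: [-1.1, 0.3, 11.2]
width: 0.171
grasp_force: 30.6
t: 19.43
tcp_pos: [463.5, -158.5, 305.9]
orientation: [3.136, -0.004, 0.665]
contact_force: [-0.0, 0.3, 0.2]
width: 0.175
grasp_force: 29.5
t 19.4 move [ 0.3011 -0.3793  0.0021] [ 0.0062 -0.0022 -0.6107]
```

```bash
python3 -m crank '[[0.02,-0.028,0,0,0,-0.08],[0.045,-0.06,0,0,0,-0.16],[0.07,-0.09,0,0,0,-0.24],[0.1,-0.125,0,0,0,-0.32],[0.125,-0.158,0,0,0,-0.4],[0.15,-0.19,0,0,0,-0.48],[0.175,-0.22,0,0,0,-0.55],[0.2,-0.255,0,0,0,-0.611]]';python3 -c "
from h import *
go([*at([457.3,295.2],-.2955,(0,32)),240],1.2755)"
```

```text
t: 20.1
tcp_pos: [462.7, 166.0, 301.9]
orientation: [3.141, -0.001, 1.279]
contact_force: [1.2, -0.7, 0.2]
width: 0.176
grasp_force: 29.5
t 20.1 move [ 0.1541 -0.0422  0.062 ] [ 0.0008 -0.0005  0.0039]
```

```bash
python3 -m crank '[[0.03,-0.01,0,0,0,0.004],[0.065,-0.02,0,0,0,0.004],[0.1,-0.03,0,0,0,0.004],[0.135,-0.038,0,0,0,0.004],[0.154,-0.042,0,0,0,0.004],[0.154,-0.042,0.03,0,0,0.004],[0.154,-0.042,0.06,0,0,0.004],[0.154,-0.042,0.06,0,0,0.004]]';python3 -m crank '[[0,0,0,0,0,0],[0,0,0,0,0,0],[0,0,0,0,0,0]]';python3 -c "
from h import *
r=read_camera('wrist');cv2.imwrite('pics/w10.png',cv2.resize(r['color'][100:400,213:413,::-1],(400,600),interpolation=3))
go([*at([457.3,295.2],-.2955,(0,32)),185.5],1.2755)
f=lambda P:np.round((w2p(r,P)-[213,100])*2)
s=state();R0=R.from_euler('xyz',s['orientation'])
print(f([s['tcp_pos']+R0.apply(q) for q in [(0,0,47),(0,0,139)]]),f([[*at([457.3,295.2],-.2955,(0,k)),74] for k in (64,32)]),f([[*at([457.3,295.2],-.2955,(0,64)),138]]))
"
```

```text
t: 20.77
tcp_pos: [466.2, 322.9, 237.5]
orientation: [-3.138, 0.005, 1.273]
contact_force: [-0.7, -0.6, -1.7]
width: 0.172
grasp_force: 29.5
t: 21.02
tcp_pos: [468.1, 323.7, 243.3]
orientation: [3.14, -0.002, 1.271]
contact_force: [0.2, 1.1, 0.2]
width: 0.173
grasp_force: 29.5
t 21.1 move [ 0.0016 -0.0021  0.0576] [ 0.0013 -0.0018 -0.0041]
[[201. 522.]
 [201. 322.]] [[193. 183.]
 [194. 283.]] [[191. 242.]]
```

View pics/w10.png

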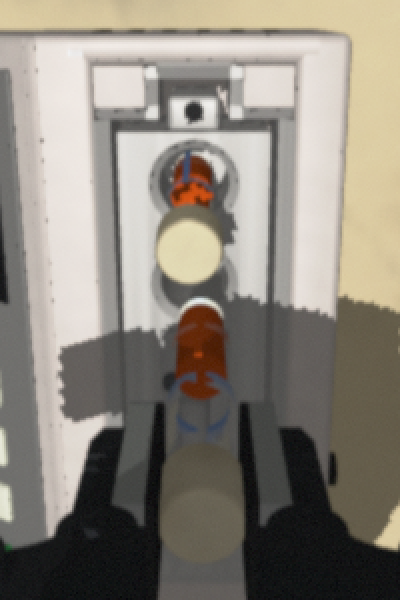

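Tube_1 stands in well 1 with its cap at (190,250); tube_2 hovers a little right of well 2. I'll shift (+1.5, -2) mm and lower.

```bash
python3 -m crank '[[0.0015,-0.002,0,0,0,0],[0.0015,-0.002,0.015,0,0,0],[0.0015,-0.002,0.025,0,0,0],[0.0015,-0.002,0.035,0,0,0],[0.0015,-0.002,0.043,0,0,0],[0.0015,-0.002,0.05,0,0,0],[0.0015,-0.002,0.055,0,0,0],[0.0015,-0.002,0.057,0,0,0]]';python3 -m crank '[[0,0,0,0,0,0],[0,0,0,0,0,0]]'
```

```text
t: 21.73
tcp_pos: [466.4, 325.9, 184.5]
orientation: [3.141, -0.001, 1.272]
contact_force: [-3.3, -0.1, 33.3]
width: 0.177
grasp_force: 32.9
t: 21.9
tcp_pos: [466.2, 325.7, 184.8]
orientation: [3.141, -0.001, 1.272]
contact_force: [-1.2, -1.1, 5.2]
width: 0.175
grasp_force: 30.1
```

Seated at the same height as tube_1. I'll release it and go for tube_3.

```bash
python3 -m crank '[[0,0,0,0,0,0],[0,0,0,0,0,0],[0,0,0,0,0,0],[0,0,0,0,0,0]]' -0.3;python3 -m crank '[[0,0,-0.02,0,0,0],[0,0,-0.06,0,0,0],[0,0,-0.1,0,0,0],[0,0,-0.118,0,0,0],[0,0,-0.118,0,0,0]]';python3 -m crank '[[-0.035,0.01,0,0,0,0.08],[-0.075,0.02,0,0,0,0.16],[-0.115,0.03,0,0,0,0.24],[-0.155,0.043,0,0,0,0.32],[-0.195,0.045,0,0,0,0.4],[-0.235,0.05,0,0,0,0.48],[-0.275,0.055,0,0,0,0.55],[-0.31,0.06,0,0,0,0.607]]';python3 -c "
from h import *
go([487,-138,200],.665)"
```

```text
t: 22.23
tcp_pos: [466.2, 325.6, 184.4]
orientation: [-3.142, -0.0, 1.272]
contact_force: [1.3, -0.7, -0.2]
width: 0.352
grasp_force: 0.0
t: 22.65
tcp_pos: [466.9, 326.1, 306.6]
orientation: [3.138, -0.005, 1.272]
contact_force: [0.5, -0.1, 0.4]
width: 0.349
grasp_force: 0.0
t: 23.32
tcp_pos: [431.1, 9.4, 302.2]
orientation: [3.142, 0.001, 0.66]
contact_force: [0.9, -0.8, -0.2]
width: 0.353
grasp_force: 0.0
t 23.3 move [-0.0462  0.1506  0.1023] [ 0.      0.0006 -0.0047]
```

```bash
python3 -m crank '[[-0.01,0.035,0,0,0,-0.005],[-0.025,0.075,0,0,0,-0.005],[-0.035,0.115,0.01,0,0,-0.005],[-0.046,0.15,0.04,0,0,-0.005],[-0.046,0.15,0.075,0,0,-0.005],[-0.046,0.15,0.1,0,0,-0.005],[-0.046,0.15,0.1,0,0,-0.005]]';python3 -m crank '[[0,0,0,0,0,0],[0,0,0,0,0,0]]';python3 -c "
from h import *
go([487.2,-138,152.5],.665)
r=read_camera('wrist');im=cv2.cvtColor(r['color'],6+1)
c=cv2.HoughCircles(cv2.medianBlur(im,3)[20:340,250:380],cv2.HOUGH_GRADIENT,1,30,param1=100,param2=15,minRadius=13,maxRadius=30)
c=c[0]+[250,20,0];W=p2w(r,c[:,:2],106);print(np.round(W[:8],1))
"
```

```text
t: 23.9
tcp_pos: [486.9, -134.9, 198.2]
orientation: [-3.136, 0.004, 0.669]
contact_force: [-0.9, 0.0, 0.1]
width: 0.353
grasp_force: 0.0
t: 24.07
tcp_pos: [488.9, -134.5, 203.8]
orientation: [3.141, -0.001, 0.67]
contact_force: [0.2, 0.2, 0.6]
width: 0.351
grasp_force: 0.0
t 24.1 move [-0.0036  0.0016  0.0513] [ 0.0009 -0.0009  0.0054]
[[ 511.1 -118.3  106. ]
 [ 488.2 -137.1  106. ]
 [ 521.7 -108.8  106. ]]
```

```bash
python3 -m crank '[[-0.003,0.0015,0.01,0,0,0.005],[-0.003,0.0015,0.025,0,0,0.005],[-0.003,0.0015,0.04,0,0,0.005],[-0.003,0.0015,0.051,0,0,0.005],[-0.003,0.0015,0.051,0,0,0.005]]' -0.3;python3 -m crank '[[0,0,0,0,0,0],[0,0,0,0,0,0],[0,0,0,0,0,0],[0,0,0,0,0,0],[0,0,0,0,0,0]]' -1 30;python3 -m crank '[[0,0,-0.01,0,0,0],[0,0,-0.03,0,0,0],[0,0,-0.06,0,0,0],[0,0,-0.1,0,0,0],[0,0,-0.13,0,0,0],[0,0,-0.15,0,0,0],[0,0,-0.15,0,0,0]]'; python3 -c "
from h import *
go([*at([457.3,295.2],-.2955,(0,-32)),303],1.2755)
"
```

```text
t: 24.53
tcp_pos: [487.1, -137.5, 151.3]
orientation: [-3.141, 0.0, 0.665]
contact_force: [-0.3, 0.4, -0.1]
width: 0.349
grasp_force: 0.0
t: 24.95
tcp_pos: [487.6, -137.9, 152.6]
orientation: [3.14, -0.001, 0.665]
contact_force: [-1.5, 0.3, 10.4]
width: 0.175
grasp_force: 30.6
t: 25.53
tcp_pos: [487.7, -138.1, 306.2]
orientation: [3.137, -0.004, 0.665]
contact_force: [-0.7, -0.1, -0.1]
width: 0.177
grasp_force: 29.6
t 25.5 move [ 0.2171 -0.3414  0.0024] [ 0.0061 -0.0025 -0.6109]
```

```bash
python3 -m crank '[[0.02,-0.03,0,0,0,-0.08],[0.04,-0.063,0,0,0,-0.16],[0.06,-0.095,0,0,0,-0.24],[0.08,-0.13,0,0,0,-0.32],[0.1,-0.16,0,0,0,-0.4],[0.12,-0.19,0,0,0,-0.48],[0.14,-0.22,0,0,0,-0.55],[0.16,-0.255,0,0,0,-0.611]]';python3 -c "
from h import *
go([*at([457.3,295.2],-.2955,(0,-32)),240],1.2755)"
```

```text
t: 26.2
tcp_pos: [455.4, 162.6, 302.0]
orientation: [3.141, 0.0, 1.278]
contact_force: [1.4, -0.0, -0.5]
width: 0.172
grasp_force: 29.6
t 26.2 move [ 0.0955 -0.0365  0.062 ] [0.0007 0.0001 0.003 ]
```

```bash
python3 -m crank '[[0.03,-0.012,0,0,0,0.001],[0.065,-0.026,0,0,0,0.001],[0.097,-0.038,0,0,0,0.001],[0.097,-0.038,0.03,0,0,0.001],[0.097,-0.038,0.06,0,0,0.001],[0.097,-0.038,0.06,0,0,0.001]]';python3 -m crank '[[0,0,0,0,0,0],[0,0,0,0,0,0],[0,0,0,0,0,0]]';python3 -c "
from h import *
go([*at([457.3,295.2],-.2955,(0,-32)),185.5],1.2755)"
```

```text
t: 26.7
tcp_pos: [446.1, 264.9, 238.0]
orientation: [-3.138, 0.005, 1.276]
contact_force: [-0.8, -0.5, -1.5]
width: 0.173
grasp_force: 29.6
t: 26.95
tcp_pos: [448.1, 265.3, 243.2]
orientation: [3.14, -0.002, 1.274]
contact_force: [0.9, 0.2, 0.3]
width: 0.17
grasp_force: 29.6
t 26.9 move [-0.0008  0.0001  0.0577] [ 0.0014 -0.0017 -0.0014]
```

```bash
python3 -m crank '[[-0.001,0,0.015,0,0,0],[-0.001,0,0.025,0,0,0],[-0.001,0,0.035,0,0,0],[-0.001,0,0.043,0,0,0],[-0.001,0,0.05,0,0,0],[-0.001,0,0.054,0,0,0],[-0.001,0,0.056,0,0,0],[-0.001,0,0.0565,0,0,0]]';python3 -m crank '[[0,0,0,0,0,0],[0,0,0,0,0,0]]'
```

```text
t: 27.62
tcp_pos: [447.3, 264.5, 185.0]
orientation: [-3.142, -0.0, 1.275]
contact_force: [0.2, -0.0, -0.1]
width: 0.17
grasp_force: 29.6
t: 27.78
tcp_pos: [447.4, 264.5, 185.3]
orientation: [3.141, -0.0, 1.275]
contact_force: [0.5, -1.4, 0.0]
width: 0.175
grasp_force: 29.6
```

```bash
python3 -m crank '[[0,0,0.0005,0,0,0],[0,0,0.0008,0,0,0],[0,0,0.0008,0,0,0]]';python3 -m crank '[[0,0,0,0,0,0],[0,0,0,0,0,0],[0,0,0,0,0,0],[0,0,0,0,0,0]]' -0.3;python3 -m crank '[[0,0,-0.02,0,0,0],[0,0,-0.06,0,0,0],[0,0,-0.1,0,0,0],[0,0,-0.118,0,0,0],[0,0,-0.118,0,0,0]]';python3 -m crank '[[-0.035,0.01,0,0,0,0.08],[-0.075,0.02,0,0,0,0.16],[-0.115,0.03,0,0,0,0.24],[-0.155,0.035,0,0,0,0.32],[-0.195,0.035,0,0,0,0.4],[-0.235,0.035,0,0,0,0.48],[-0.27,0.035,0,0,0,0.55],[-0.3,0.035,0,0,0,0.61]]';python3 -c "
from h import *
go([511.7,-118.3,200],.665)"
```

```text
t: 28.03
tcp_pos: [447.5, 264.7, 184.7]
orientation: [3.141, -0.001, 1.275]
contact_force: [-0.8, 0.1, 8.6]
width: 0.173
grasp_force: 30.5
t: 28.37
tcp_pos: [447.2, 264.5, 184.1]
orientation: [-3.141, -0.0, 1.275]
contact_force: [0.0, -0.2, 0.2]
width: 0.348
grasp_force: 0.0
t: 28.78
tcp_pos: [448.0, 264.9, 306.0]
orientation: [3.138, -0.005, 1.275]
contact_force: [-0.3, 0.1, 0.9]
width: 0.348
grasp_force: 0.0
t: 29.45
tcp_pos: [392.0, -34.8, 301.9]
orientation: [-3.142, 0.001, 0.66]
contact_force: [1.3, -0.3, -0.2]
width: 0.35
grasp_force: 0.0
t 29.4 move [0.0434 0.1394 0.1019] [-0.0001  0.0006 -0.005 ]
```

```bash
python3 -m crank '[[0.01,0.035,0,0,0,-0.002],[0.02,0.075,0,0,0,-0.002],[0.03,0.11,0.01,0,0,-0.002],[0.041,0.141,0.04,0,0,-0.002],[0.041,0.141,0.075,0,0,-0.002],[0.041,0.141,0.1,0,0,-0.002],[0.041,0.141,0.1,0,0,-0.002]]';python3 -m crank '[[0,0,0,0,0,0],[0,0,0,0,0,0]]';python3 -c "
from h import *
go([512,-118.2,152.5],.665)
r=read_camera('wrist');im=cv2.cvtColor(r['color'],6+1)
c=cv2.HoughCircles(cv2.medianBlur(im,3)[20:340,250:380],cv2.HOUGH_GRADIENT,1,30,param1=100,param2=15,minRadius=13,maxRadius=30)
c=c[0]+[250,20,0];W=p2w(r,c[:,:2],106);print(np.round(W[:8],1))
"
```

```text
t: 30.03
tcp_pos: [510.9, -118.2, 197.6]
orientation: [-3.136, 0.005, 0.667]
contact_force: [-0.9, 0.2, -0.7]
width: 0.353
grasp_force: 0.0
t: 30.2
tcp_pos: [512.8, -118.3, 203.5]
orientation: [3.141, -0.001, 0.667]
contact_force: [0.2, -0.3, 0.3]
width: 0.352
grasp_force: 0.0
t 30.2 move [-0.0006 -0.0006  0.051 ] [ 0.0009 -0.0009  0.002 ]
[[ 512.8 -117.4  106. ]
 [ 526.6 -106.6  106. ]]
```

```bash
python3 -m crank '[[0,-0.0005,0.01,0,0,0.002],[0,-0.0005,0.025,0,0,0.002],[0,-0.0005,0.04,0,0,0.002],[0,-0.0005,0.051,0,0,0.002],[0,-0.0005,0.051,0,0,0.002]]' -0.3;python3 -m crank '[[0,0,0,0,0,0],[0,0,0,0,0,0],[0,0,0,0,0,0],[0,0,0,0,0,0],[0,0,0,0,0,0]]' -1 30;python3 -m crank '[[0,0,-0.01,0,0,0],[0,0,-0.03,0,0,0],[0,0,-0.06,0,0,0],[0,0,-0.1,0,0,0],[0,0,-0.13,0,0,0],[0,0,-0.15,0,0,0],[0,0,-0.15,0,0,0]]'; python3 -c "
from h import *
go([*at([457.3,295.2],-.2955,(0,-64)),303],1.2755)
"
```

```text
t: 30.67
tcp_pos: [512.1, -117.8, 151.0]
orientation: [-3.141, 0.0, 0.665]
contact_force: [-0.5, 0.4, -0.9]
width: 0.352
grasp_force: 0.0
t: 31.08
tcp_pos: [512.7, -118.1, 152.4]
orientation: [3.14, -0.002, 0.665]
contact_force: [-1.5, -0.1, 10.4]
width: 0.171
grasp_force: 30.6
t: 31.67
tcp_pos: [512.8, -118.2, 306.0]
orientation: [3.137, -0.004, 0.665]
contact_force: [0.2, -0.6, 0.2]
width: 0.169
grasp_force: 29.7
t 31.7 move [ 0.1588 -0.323   0.0021] [ 0.006  -0.0028 -0.6109]
```

```bash
python3 -m crank '[[0.015,-0.032,0,0,0,-0.08],[0.03,-0.065,0,0,0,-0.16],[0.048,-0.097,0,0,0,-0.24],[0.063,-0.13,0,0,0,-0.32],[0.08,-0.16,0,0,0,-0.4],[0.095,-0.19,0,0,0,-0.48],[0.11,-0.22,0,0,0,-0.55],[0.125,-0.255,0,0,0,-0.611]]';python3 -c "
from h import *
go([*at([457.3,295.2],-.2955,(0,-64)),240],1.2755)"
```

```text
t: 32.33
tcp_pos: [452.8, 160.7, 301.6]
orientation: [3.141, 0.0, 1.279]
contact_force: [0.5, 0.6, -0.5]
width: 0.175
grasp_force: 29.6
t 32.3 move [ 0.0661 -0.0347  0.0616] [0.0007 0.     0.003 ]
```

```bash
python3 -m crank '[[0.022,-0.012,0,0,0,0.001],[0.045,-0.024,0,0,0,0.001],[0.067,-0.036,0,0,0,0.001],[0.067,-0.036,0.03,0,0,0.001],[0.067,-0.036,0.06,0,0,0.001],[0.067,-0.036,0.06,0,0,0.001]]';python3 -m crank '[[0,0,0,0,0,0],[0,0,0,0,0,0],[0,0,0,0,0,0]]';python3 -c "
from h import *
go([*at([457.3,295.2],-.2955,(0,-64)),185.5],1.2755)"
```

```text
t: 32.83
tcp_pos: [436.9, 233.9, 237.9]
orientation: [-3.138, 0.004, 1.276]
contact_force: [-0.7, -0.6, -0.7]
width: 0.177
grasp_force: 29.6
t: 33.08
tcp_pos: [438.8, 234.4, 242.8]
orientation: [3.14, -0.002, 1.274]
contact_force: [0.1, -0.6, 0.8]
width: 0.174
grasp_force: 29.6
t 33.1 move [-0.0005 -0.0001  0.0573] [ 0.0015 -0.0016 -0.0012]
```

```bash
python3 -m crank '[[-0.0005,0,0.015,0,0,0],[-0.0005,0,0.025,0,0,0],[-0.0005,0,0.035,0,0,0],[-0.0005,0,0.043,0,0,0],[-0.0005,0,0.05,0,0,0],[-0.0005,0,0.054,0,0,0],[-0.0005,0,0.0563,0,0,0],[-0.0005,0,0.0568,0,0,0]]';python3 -m crank '[[0,0,0.0003,0,0,0],[0,0,0.0003,0,0,0]]'
```

```text
t: 33.75
tcp_pos: [438.2, 234.0, 184.4]
orientation: [3.141, -0.0, 1.275]
contact_force: [-0.3, -0.4, 4.2]
width: 0.177
grasp_force: 30.0
t: 33.92
tcp_pos: [438.2, 234.0, 184.5]
orientation: [3.141, -0.001, 1.275]
contact_force: [-0.6, 0.1, 2.3]
width: 0.175
grasp_force: 29.9
```

Seated. I'll release, retreat and check once more.

```bash
python3 -m crank '[[0,0,0,0,0,0],[0,0,0,0,0,0],[0,0,0,0,0,0],[0,0,0,0,0,0]]' -0.3;python3 -m crank '[[0,0,-0.02,0,0,0],[0,0,-0.06,0,0,0],[0,0,-0.1,0,0,0],[0,0,-0.13,0,0,0],[-0.04,0,-0.15,0,0,0],[-0.06,0,-0.15,0,0,0],[-0.06,0,-0.15,0,0,0],[-0.06,0,-0.15,0,0,0]]';python3 -c "
from h import *
r=read_camera('wrist');q=read_camera('side')
a=r['color'][0:400,140:500];b=cv2.resize(q['color'][160:360,250:470],(440,400),interpolation=3)
cv2.imwrite('pics/end.png',np.hstack([a,b])[:,:,::-1])
print(w2p(r,[[*at([457.3,295.2],-.2955,(0,k)),138] for k in (64,32,-32,-64)])-[140,0])
for c in('top','side','wrist'):print(c,[d['at']+[d['p']] for d in place_of(c,'tube_1')],[d['at'] for d in place_of(c,'block')][:1])
"
```

```text
t: 34.25
tcp_pos: [438.1, 233.9, 184.1]
orientation: [-3.142, -0.0, 1.275]
contact_force: [-0.3, 0.4, 0.4]
width: 0.353
grasp_force: 0.0
t: 34.92
tcp_pos: [420.6, 175.7, 334.5]
orientation: [3.141, -0.0, 1.273]
contact_force: [1.2, 1.3, 0.7]
width: 0.355
grasp_force: 0.0
[[172.97509095 -98.91237902]
 [173.13196713 -30.64581371]
 [173.40633051  88.74672786]
 [173.52698193 141.24965405]]
top [[432.1, 47.4, -0.1, 0.51]] [[668.8, 56.9, 132.6]]
side [[470.2, 355.4, 37.0, 0.66], [466.5, 322.2, 39.6, 0.62], [437.7, 229.5, 36.4, 0.57], [446.1, 267.0, 38.4, 0.49]] [[455.6, 294.5, 31.2]]
wrist [[439.3, 230.9, 40.1, 0.89], [443.9, 256.6, 35.1, 0.66], [465.1, 325.4, 40.8, 0.5]] [[457.3, 291.3, 28.8]]
```

View pics/end.png

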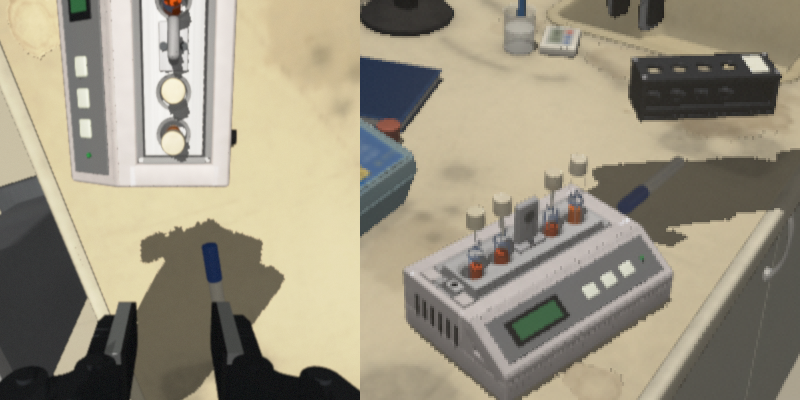

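All four tubes stand upright at foot height ~38 mm, with caps at (475,215), (502,205), (553,180) and (578,165) in the side view. The block is home, the rack is empty and the bystanders are untouched. Handing in.

```bash
python3 -c "
from station import *
print(job_done())"
```

```text
the job is handed in; nothing more can be done
None
```

I seated the block fully home in the reactor with its boss in the pocket, stood the four tubes in its wells in their original order, and handed the job in at about 35 s on the robot's clock; no verdict came back.

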